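Arm the laser with its key

ROBOT

A 6-joint arm with a two-finger parallel gripper is mounted at the origin on the work surface. World frame = base frame: x ahead of the robot, y to its left, z up, the work surface at z = 0. Lengths are in mm, angles in rad, forces in N, time in s.
With the tool pointing down it reaches from about 375 to 825 mm from the base axis. Payload 5.5 kg.
Tool frame: the origin (TCP) lies on the mounting face of the last link; the fingertips stand 173 mm ahead of it and the grasp point (between the pads) lies 155 mm ahead of it (bot.grip_depth is the y of the grasp point in the tool frame, in mm); y points along the fingers, z is the direction in which the jaws open and shut, and the axes are right-handed (so a half turn about y gives the same grasp; the last joint's range is limited). The gripper opens to 85 mm and grips with 20 to 120 N. Pads are 22 mm wide; open, the fingers measure 114 mm over their backs; the gripper's body (76 mm by 85 mm) begins 54 mm behind the grasp point. The pads swing forward as they close: fully open they stand 13 mm farther back than shut.
Start: joints at [-1.13, 0.314, -0.047, 1.21, 0, 1.571], TCP at [255.994, -542.644, 404.699] pointing down, gripper open.
Joint ranges: [-2.67, 2.67], [-0.69, 1.73], [-1.03, 1.25], [-2.08, 2.16], [-1.42, 1.45], [-3.14, 3.14]. Speed limits (rad/s): [2.39, 2.39, 3.01, 3.14, 3.14, 3.14].

INTERFACE

Orientations are given as a unit quaternion [w, x, y, z].
In Python, from plant import bot, eyes, workorder, nets gives the robot as it stands.
- The arm moves only by the tool play_rows, never from a script. Its argument "rows" is one flat list of numbers, 5 for each row, row after row: the shift along the tool's x, y, z in mm, then the turn about the tool's y in degrees, then the opening, from 0 (shut) to 1 (fully open). A call has 1 to 8 rows; each row is the pose to reach, as a shift and turn from the pose measured when the call began, along the tool's axes at that moment; what a row does not reach only later rows make up. A row lasts 1/12 s, in which the tool goes at most 41.7 mm and 7.16 degrees, less where a joint would pass 70% of its speed; a pose out of reach is approached as far as the arm can. A call with a gripper value outside its range is refused whole. The fingers move at their own pace and stop on an object; "grip_force" is the grip in N (left out, the last holds). Time passes only in rows, so rows that repeat a pose let the fingers close. It gives the time, the measured TCP pose, the force and the opening at its end, in the units of the state.
- bot.get_obs(): the state, without advancing time (a new reading comes with each control period).
- eyes.camera(name): name is "scene" or "top"; returns the picture (480x640x3 uint8, red, green, blue); there is no depth.
- eyes.get_calibration(name): a dict with "fx", "fy", "cx", "cy" (pixels), "view" (4x4, takes a point from world to camera coordinates). Camera axes: x right, y up, looking along -z (the intrinsics and any distortion apply to the point x, -y, -z); pixel columns grow to the right and rows downward; lengths in mm; the calibration is good to about 2 mm. A picture is of the moment at which its call begins. get_calibration takes no time and is no camera call.
- workorder.sign_off(): hands the job in, once; it reports no verdict.
Trained networks look in the newest picture that a camera, given by its name, has taken for a name from the list of things; names that differ only in an ending like _2 or _b are one class to them, and where a whole thing is asked for, a point or a joint stands for the part that bears it (a point fixed in the world has none). Each returns a list of dicts, best first, with "conf" (0 to 1); they miss things now and then, are a little off and sometimes report something else, mostly with a low value. They report only what shows in the picture. A call takes as long as a camera call.
- nets.boxes_of(camera, query): "uv" ([column, row] in pixels, amid what is visible of it).
The state is a dict: "time": time; "qpos": joint angles; "qd": joint speeds; "tau": joint torques, N m; "ee_pos": TCP position; "eef_rot": TCP orientation; "ft_force": force on the tool from outside, world axes, zero at the start; "wrist_torque": the same for the moment, N m; "grip_width": opening from 0.0 (shut) to 1.0 (fully open).
Only numpy, scipy, OpenCV 4.12 (cv2) and the standard library are available. Lean on these libraries where they do the work, as an engineer would, in place of code of your own. Each camera call takes 0.05 s, during which the arm holds its last target.

TASK

Take the yellow key out of the key rack, push it fully home in the yellow-ringed key switch on the white laser controller, and turn it clockwise from off to on, up against its stop. Leave the key in the switch, standing upright, and let go of it; leave the red key where it is in the rack.

Things in the scene. Friction and masses are not known exactly. Their poses are not given: they have to be found in the camera images.
- yellow_key_bow (a point): Centre of a loose upright key's yellow bow: a plate 14 (x) x 36 (y) x 36 high (z up); pinch its 14. Under it a neck 9 high, a 40 wide collar 4 thick (underside 30 below the point, on the rack's top), then a blade 8 (x) x 20 (y) x 28 long, last 12 tapered. Stands in an end slot of a fixed aluminium rack, 60 x 190 x 44 high, row along y: lift it 40 straight up to clear. Same after a half turn (mm).
- switch_mouth (a point): Mouth centre of the key slot in the flat top of the yellow-ringed switch, 94 mm above the bench, on a fixed white box 180 x 220 x 60 high. Slot 12 (x) x 25 (y), 31 mm deep, 4 mm bevel; z up is the turning axis; axes turn with the switch. Key goes in with its x along this x, either way; home, its bow centre is 30 mm above this point. Blade play: up to 14 degrees, so the hand turns further.
- key_switch (a joint): Turn of the switch in rad, growing clockwise seen from above: starts at 0 to 0.12 (off); 1.05 (60 degrees) is on, at a hard stop. Its white pointer goes from a grey dot to a green dot on the white box. Friction about 0.04 N m, no spring: it stays where it is left.
- red_key_bow (a point): Centre of the red bow of a second key, same shape and size, standing in the opposite end slot of the same rack, 120 mm from the yellow one (middle slot empty). Not to be moved.

How it is judged (in metres and radians):
On the way:
1. the yellow key is home in the switch (to 8 mm of depth) while it is still off (under 0.4 rad) (horizontal distance between yellow_key_bow and switch_mouth below 0.012 m and z of yellow_key_bow in the frame of switch_mouth between 0.022 and 0.038 m and angle between yellow_key_bow's own z axis and vertical below 0.2 rad and value of joint key_switch below 0.4 rad), for 0.1 s.
At the end, for the whole second after the job is handed in: The yellow key stands home in the switch (bow centre within 12 mm of the slot's axis and 22 to 38 mm above its mouth, tilted less than 0.2 rad), the switch is on (joint above 0.87 rad, 10 degrees short of the stop) and at rest, and the red key is within 30 mm of where it was (horizontal distance between yellow_key_bow and switch_mouth below 0.012 m and z of yellow_key_bow in the frame of switch_mouth between 0.022 and 0.038 m and angle between yellow_key_bow's own z axis and vertical below 0.2 rad and value of joint key_switch above 0.87 rad and velocity of joint key_switch between -0.05 and 0.05 rad/s and distance of red_key_bow from where it was at the start of the episode below 0.03 m); the robot touches nothing.
It fails at once if the red key is moved by more than 30 mm (distance of red_key_bow from where it was at the start of the episode above 0.03 m).
It also fails if it takes over 48 s, if anything falls off the work surface, if the arm or the gripper's body presses on something with over 40 N, if the wrist force passes 120 N, or if a joint passes its speed limit or range.

## Working session

There is one attempt and no reset: what is moved stays moved. The work goes in short steps, Python scripts to look and compute and a tool call to move; the robot and the scene stay as the last step left them, time stands still between calls to the robot, and variables do not carry over. Pictures are saved under pics/ and viewed, and the job is handed in when it is done.

Besides the shell and the picture viewer there is one more tool, called after "Request:" as a command line: name --argument value ..., lists and objects as JSON in quotes. play_rows: Moves the arm, as the interface text tells. Its arguments: {"type":"object","properties":{"rows":{"type":"array"},"grip_force":{"type":"number"}},"required":["rows"]}

```bash
mkdir -p pics; python3 - <<'E'
from plant import bot, eyes, nets
import cv2
for c in ("scene","top"):
    im=eyes.camera(c); cv2.imwrite(f"pics/{c}0.png",im[:,:,::-1])
    k=eyes.get_calibration(c); print(c,{a:b for a,b in k.items()})
    for q in ("yellow_key_bow","switch_mouth","red_key_bow","key_switch"):
        print(q,nets.boxes_of(c,q)[:3])
o=bot.get_obs(); print(o)
E
```

```text
scene {'fx': 441.18166517266036, 'fy': 441.18166517266036, 'cx': 319.82437930227655, 'cy': 240.37504263344277, 'view': array([[-7.63408085e-01,  6.45870001e-01, -7.74841484e-03,
         4.14851761e+02],
       [-3.99920741e-01, -4.63211832e-01,  7.90884441e-01,
         9.34168282e+01],
       [ 5.07219377e-01,  6.06866328e-01,  6.11916467e-01,
        -1.02309155e+03],
       [ 0.00000000e+00,  0.00000000e+00,  0.00000000e+00,
         1.00000000e+00]])}
yellow_key_bow [{'uv': [255.5, 218.9], 'conf': 0.73}]
switch_mouth [{'uv': [411.4, 309.4], 'conf': 0.59}]
red_key_bow [{'uv': [279.0, 248.3], 'conf': 0.74}]
key_switch [{'uv': [410.4, 309.2], 'conf': 0.9}]
top {'fx': 454.88602946265485, 'fy': 454.88602946265485, 'cx': 324.4316575396205, 'cy': 237.90523046041096, 'view': array([[ 1.13844365e-02, -9.99915311e-01,  6.30591681e-03,
        -2.24002297e+01],
       [ 9.79910254e-01,  1.24119847e-02,  1.99052345e-01,
        -5.13316169e+02],
       [-1.99113757e-01,  3.91313377e-03,  9.79968571e-01,
        -7.07227299e+02],
       [ 0.00000000e+00,  0.00000000e+00,  0.00000000e+00,
   
[... 227 characters left out ...]
3}, {'uv': [384.8, 226.0], 'conf': 0.63}]
{'time': 0.5, 'qpos': array([-1.13001196e+00,  3.13508455e-01, -4.71314498e-02,  1.21015860e+00,
        3.27476308e-05,  1.57083629e+00]), 'qd': array([ 0.00063645, -0.00054615,  0.00050055,  0.00017929,  0.00100394,
        0.0020794 ]), 'tau': array([ 6.09976087e-04, -5.38966548e+01,  3.39752591e+01,  3.46181223e-03,
        1.95928760e-05,  2.81289658e-06]), 'ee_pos': array([ 255.99302142, -542.64597011,  404.68060853]), 'eef_rot': array([ 0.15457961, -0.15455735,  0.6900095 , -0.69000294]), 'ft_force': array([ 0.32038899, -0.39912133,  0.16966369]), 'wrist_torque': array([-0.04417416, -0.02690566, -0.03364374]), 'grip_width': 0.9958450646407783}
```

View pics/scene0.png

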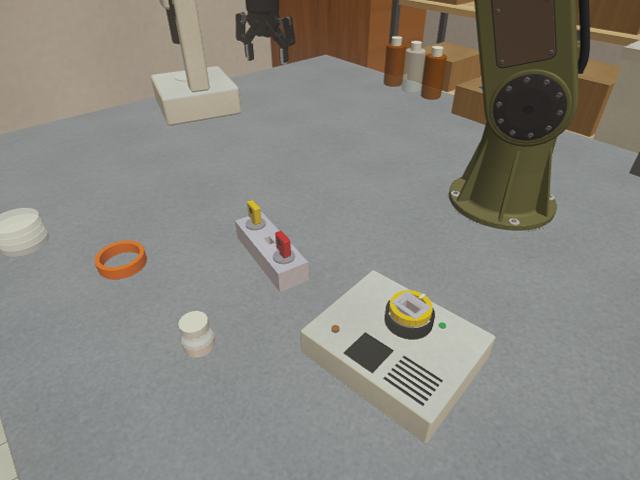

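View pics/top0.png

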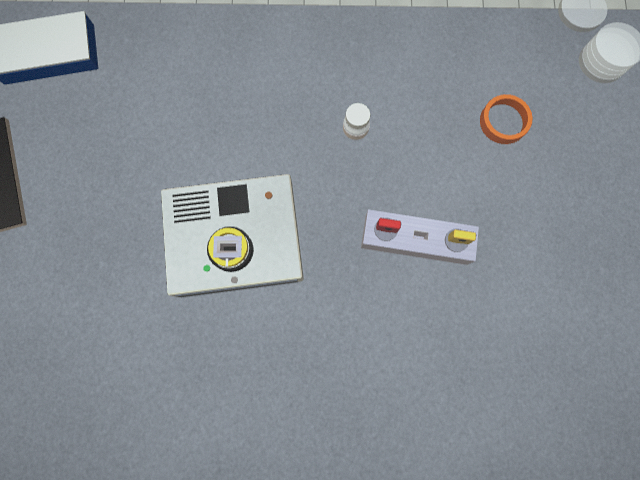

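```bash
python3 - <<'E'
import cv2
t=cv2.imread("pics/top0.png"); s=cv2.imread("pics/scene0.png")
a=cv2.resize(t[170:310,350:510],None,fx=5,fy=4.2857*5/4.2857,interpolation=cv2.INTER_CUBIC)[:600]
cv2.imwrite("pics/zt_key.png",cv2.resize(t[180:300,360:520],(800,600),interpolation=cv2.INTER_CUBIC))
cv2.imwrite("pics/zt_sw.png",cv2.resize(t[200:290,170:290],(800,600),interpolation=cv2.INTER_CUBIC))
cv2.imwrite("pics/zs_sw.png",cv2.resize(s[255:360,340:480],(800,600),interpolation=cv2.INTER_CUBIC))
cv2.imwrite("pics/zs_key.png",cv2.resize(s[180:300,200:360],(800,600),interpolation=cv2.INTER_CUBIC))
E
```

```text
(no output)
```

View pics/zt_key.png

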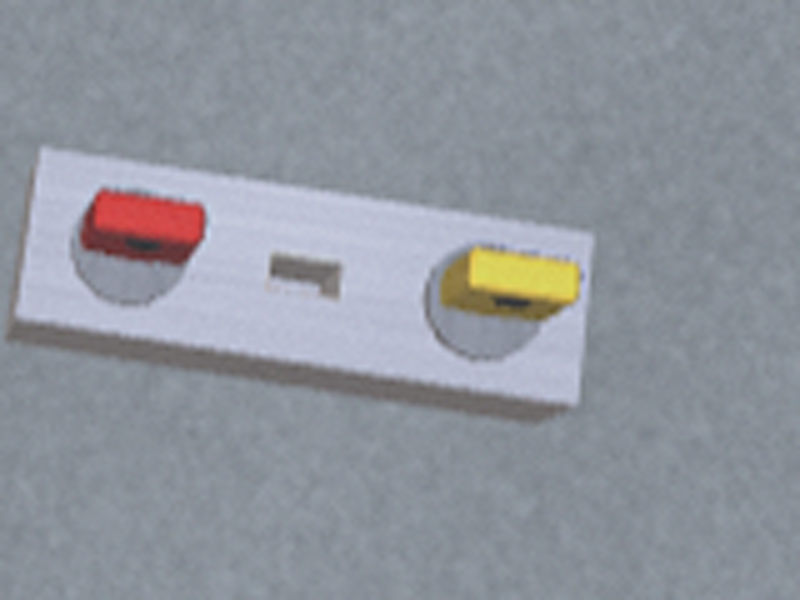

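View pics/zt_sw.png

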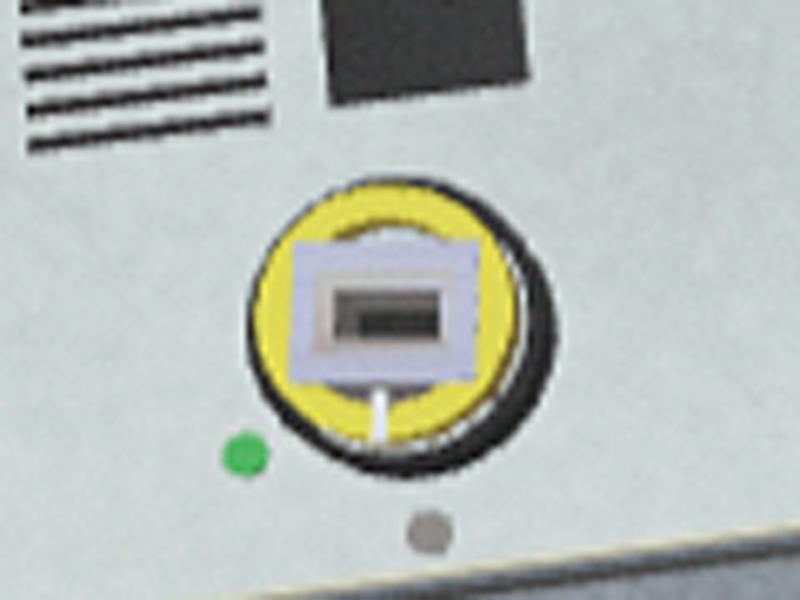

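View pics/zs_sw.png

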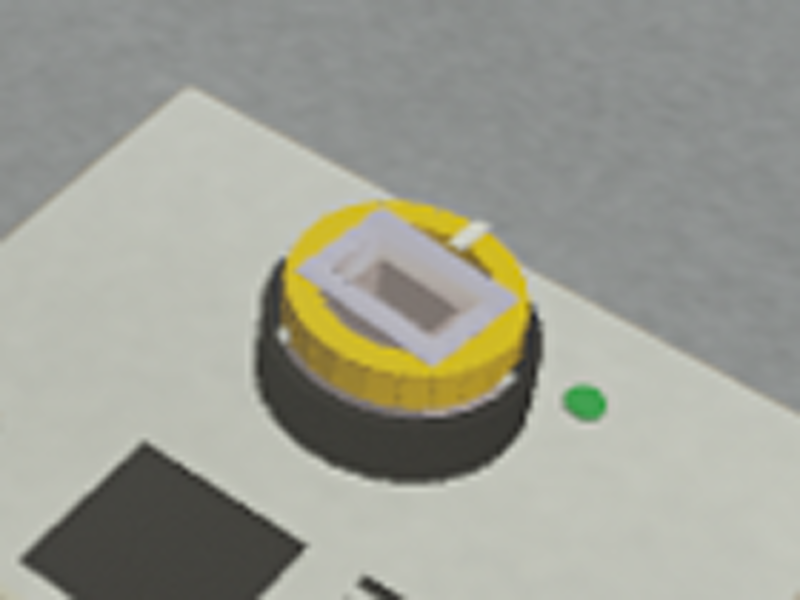

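View pics/zs_key.png

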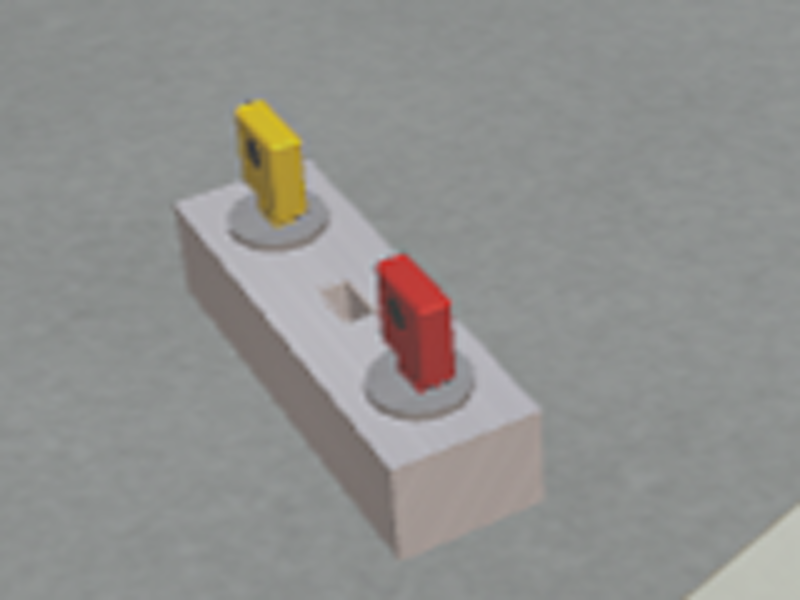

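```bash
cat > h.py <<'E'
import numpy as np
from plant import bot, eyes, nets
def ray(cam,uv):
    k=eyes.get_calibration(cam); V=k['view']; R=V[:3,:3]; t=V[:3,3]
    d=np.array([(uv[0]-k['cx'])/k['fx'],-(uv[1]-k['cy'])/k['fy'],-1])
    return -R.T@t, R.T@d
def onz(cam,uv,z):
    o,d=ray(cam,uv); return o+d*(z-o[2])/d[2]
def proj(cam,p):
    k=eyes.get_calibration(cam); V=k['view']; c=V[:3,:3]@np.asarray(p,float)+V[:3,3]
    return np.array([k['cx']+k['fx']*c[0]/-c[2],k['cy']+k['fy']*-c[1]/-c[2]])
def tri(a,b):
    A=np.zeros((3,3));B=np.zeros(3)
    for o,d in (a,b):
        d=d/np.linalg.norm(d);P=np.eye(3)-np.outer(d,d);A+=P;B+=P@o
    return np.linalg.solve(A,B)
E
python3 - <<'E'
from h import *
np.set_printoptions(precision=1,suppress=True)
def Z(pts,off,s,z,cam):
    return np.array([onz(cam,(off[0]+p[0]/s[0],off[1]+p[1]/s[1]),z) for p in pts])
def rep(n,P):
    print(n,P[:,:2].tolist() and P[:,:2].round(1).tolist(),'c',P.mean(0)[:2])
rep('rack top',Z([(41,148),(594,234),(579,405),(15,320)],(360,180),(5,5),44,'top'))
rep('rack scene',Z([(175,207),(309,160),(542,410),(398,468)],(200,180),(5,5),44,'scene'))
rep('ybow top',Z([(470,248),(581,262),(578,295),(467,281)],(360,180),(5,5),92,'top'))
rep('rbow top',Z([(99,189),(205,203),(203,238),(95,222)],(360,180),(5,5),92,'top'))
rep('ybow scene',Z([(236,110),(262,100),(302,140),(275,150)],(200,180),(5,5),92,'scene'))
rep('rbow scene',Z([(377,264),(404,255),(452,301),(425,312)],(200,180),(5,5),92,'scene'))
s=(800/120,600/90)
rep('plate top',Z([(293,242),(478,240),(475,382),(290,382)],(170,200),s,94,'top'))
rep('bevel top',Z([(313,270),(461,268),(462,345),(313,352)],(170,200),s,94,'top'))
rep('slot top',Z([(334,290),(441,288),(441,341),(334,342)],(170,200),s,90,'top'))
s=(800/140,600/105)
rep('plate scene',Z([(380,210),(518,298),(434,365),(298,270)],(340,255),s,94,'scene'))
rep('white box dots', Z([(245,455),(430,532)],(170,200),(6.667,6.667),60,'top'))
print(proj('top',[600,0,94]))
for q in [((459.5,237.3),(255.5,218.9)),((387.9,228.4),(279,248.3)),((229.2,249.1),(411.4,309.4))]:
    print(tri(ray('top',q[0]),ray('scene',q[1])))
E
```

```text
rack top [[565.4, -90.5], [537.7, -278.1], [478.9, -269.8], [505.5, -81.2]] c [ 521.9 -179.9]
rack scene [[538.0, -270.0], [478.0, -262.7], [505.2, -76.2], [562.3, -84.7]] c [ 520.9 -173.4]
ybow top [[521.4, -221.5], [517.3, -256.5], [506.6, -255.0], [510.7, -220.0]] c [ 514.  -238.3]
rbow top [[539.2, -103.9], [535.0, -137.6], [523.6, -136.7], [528.3, -102.5]] c [ 531.5 -120.2]
ybow scene [[516.9, -248.1], [505.3, -247.6], [509.4, -213.9], [521.0, -214.9]] c [ 513.2 -231.1]
rbow scene [[534.0, -131.0], [523.6, -129.1], [526.9, -96.8], [537.6, -97.9]] c [ 530.5 -113.7]
plate top [[505.3, 157.6], [506.4, 114.1], [472.5, 113.2], [471.9, 156.4]] c [489.  135.3]
bevel top [[498.7, 152.5], [499.6, 117.8], [481.2, 116.6], [479.1, 151.4]] c [489.6 134.6]
slot top [[494.7, 148.2], [495.5, 123.0], [482.8, 122.4], [482.2, 147.5]] c [488.8 135.3]
plate scene [[473.7, 117.6], [471.4, 160.7], [504.5, 161.5], [505.8, 118.4]] c [488.9 139.5]
white box dots [[459.1, 174.4], [440.9, 128.5]] c [450.  151.5]
[315.2 180.1]
[ 513.3 -237.3   57.6]
[ 531.3 -123.2   59.6]
[486.3 137.   81. ]
```

```bash
cat >> h.py <<'E'
from scipy.spatial.transform import Rotation as Ro
def pose():
    o=bot.get_obs(); q=o['eef_rot']; R=Ro.from_quat([q[1],q[2],q[3],q[0]]).as_matrix()
    return o['ee_pos'],R,o
def go(grasp,yaw=None):
    p,R,o=pose(); gd=bot.grip_depth
    g=p+R[:,1]*gd; sh=R.T@(np.array(grasp)-g)
    z=R[:,2]; cy=np.degrees(np.arctan2(z[1],z[0])); 
    r=f"t={o['time']:.2f} grasp {g.round(1)} jawyaw {cy:.1f} down {R[:,1].round(3)} w {o['grip_width']:.3f} q6 {o['qpos'][5]:.2f} F {o['ft_force'].round(1)} M {o['wrist_torque'].round(2)} shift {sh.round(1)}"
    if yaw is not None:
        t=-((yaw-cy+90)%180-90); r+=f" turn {t:.1f} (alt {t-180*np.sign(t):.1f})"
    print(r)
E
python3 - <<'E'
from h import *
print(bot.grip_depth); p,R,o=pose(); print(R.round(3))
go([513.6,-234.7,174],-8.4)
E
```

```text
154.70000000000002
[[-0.904  0.     0.427]
 [-0.427  0.    -0.904]
 [-0.    -1.    -0.   ]]
t=0.50 grasp [ 256.  -542.6  250. ] jawyaw -64.7 down [ 0.  0. -1.] w 0.996 q6 1.57 F [ 0.3 -0.4  0.2] M [-0.04 -0.03 -0.03] shift [-364.4   76.  -168.6] turn -56.3 (alt 123.7)
```

Request:
play_rows --rows '[-40, 0, -20, -7, 1, -80, 0, -40, -14, 1, -120, 0, -60, -21, 1, -160, 10, -80, -28, 1, -200, 20, -95, -35, 1, -235, 30, -110, -42, 1, -270, 40, -125, -49, 1, -300, 50, -140, -56, 1]'

```text
time: 1.17
ee_pos: [466.4, -289.5, 355.9]
eef_rot: [-0.462, 0.462, -0.535, 0.536]
ft_force: [0.2, -0.6, -0.3]
grip_width: 1.002
```

```bash
python3 - <<'E'
from h import *
go([513.6,-234.7,174],-8.4); print(pose()[2]['qpos'])
E
```

```text
t=1.17 grasp [ 466.6 -289.6  201.2] jawyaw -8.4 down [ 0.001 -0.001 -1.   ] w 1.002 q6 1.16 F [ 0.2 -0.6 -0.3] M [-0.11 -0.05  0.02] shift [-61.2  27.2  38.4] turn 0.0 (alt -180.0)
[-5.55443061e-01  2.41915727e-01 -2.55312856e-01  1.07206769e+00
  1.94279841e-05  1.16196070e+00]
```

Request:
play_rows --rows '[-15, 0, 9, -7, 1, -30, 0, 18, -14, 1, -45, 0, 28, -21, 1, -61, 0, 38, -28, 1, -61, 0, 38, -35, 1, -61, 0, 38, -42, 1, -61, 0, 38, -49, 1, -61, 0, 38, -56, 1]'

```text
time: 1.83
ee_pos: [513.1, -234.4, 356.0]
eef_rot: [-0.66, 0.66, -0.253, 0.254]
ft_force: [-1.6, -0.9, 0.1]
grip_width: 1.001
```

Request:
play_rows --rows '[0, 0, 0, -7, 1, 0, 0, 0, -14, 1, 0, 0, 0, -21, 1, 0, 0, 0, -28, 1, 0, 0, 0, -35, 1, 0, 0, 0, -42, 1, 0, 0, 0, -49, 1, 0, 0, 0, -56, 1]'

```text
time: 2.5
ee_pos: [513.1, -234.4, 356.0]
eef_rot: [-0.701, 0.702, 0.089, -0.088]
ft_force: [-0.1, 0.8, -0.4]
grip_width: 1.003
```

Request:
play_rows --rows '[0, 0, 0, -7, 1, 0, 0, 0, -14, 1, 0, 0, 0, -21, 1, 0, 0, 0, -28, 1, 0, 0, 0, -35, 1, 0, 0, 0, -42, 1, 0, 0, 0, -49, 1, 0, 0, 0, -56, 1]'

```text
time: 3.17
ee_pos: [513.1, -234.4, 356.1]
eef_rot: [-0.576, 0.577, 0.409, -0.409]
ft_force: [0.7, -0.8, 0.4]
grip_width: 1.003
```

```bash
python3 - <<'E'
from h import *
import cv2
go([513.6,-234.7,174],-8.4); print(pose()[2]['qpos'])
for c in ("scene","top"):
    im=eyes.camera(c); 
    p,R,o=pose(); g=p+R[:,1]*173
    u=proj(c,g); print(c,u, proj(c,g+R[:,2]*42),proj(c,g-R[:,2]*42))
    x,y=int(u[0])-80,int(u[1])-60
    x=min(max(x,0),480); y=min(max(y,0),360); print(x,y)
    cv2.imwrite(f"pics/{c}1.png",cv2.resize(im[y:y+120,x:x+160,::-1],(800,600),interpolation=cv2.INTER_CUBIC))
E
```

```text
t=3.17 grasp [ 513.3 -234.6  201.4] jawyaw 160.7 down [ 0.002 -0.001 -1.   ] w 1.003 q6 -1.66 F [ 0.7 -0.8  0.4] M [-0.03  0.04 -0.04] shift [-0.  27.4 -0.3] turn -10.9 (alt 169.1)
[-4.28523056e-01  2.69282999e-01 -2.18996810e-01  1.08073787e+00
 -1.94676780e-04 -1.66186854e+00]
scene [247.49945482 161.61069487] [270.02882417 157.57849322] [224.28501164 165.76550785]
167 101
top [482.45598973 221.11975582] [473.80552221 249.08617035] [490.8936662  193.84128131]
402 161
```

View pics/scene1.png

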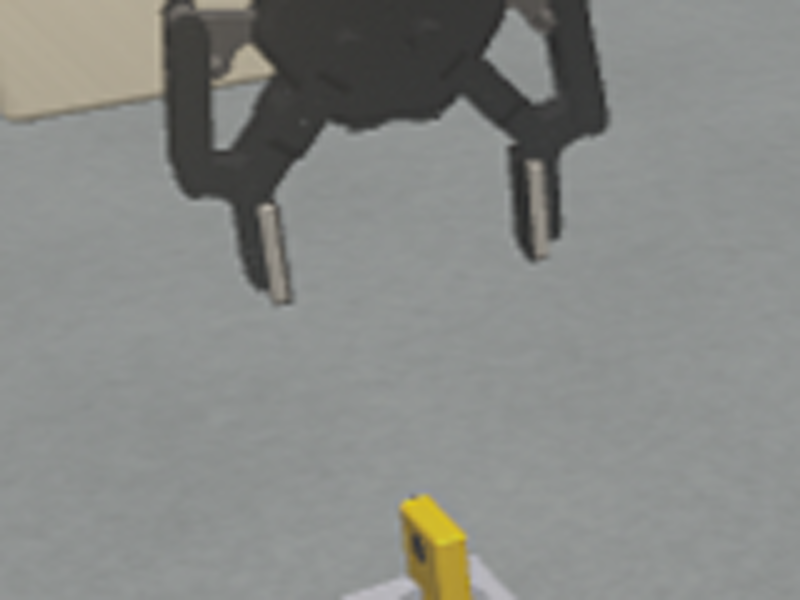

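View pics/top1.png

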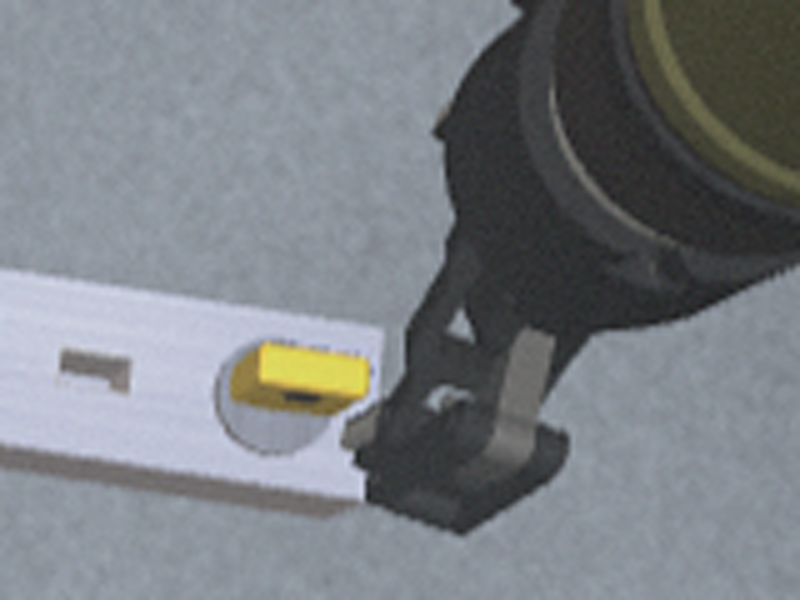

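Request:
play_rows --rows '[0, 20, 0, -5, 1, 0, 40, 0, -10.9, 1, 0, 60, 0, -10.9, 1, 0, 80, 0, -10.9, 1, 0, 80, 0, -10.9, 1]'

```text
time: 3.68
ee_pos: [511.5, -233.7, 272.4]
eef_rot: [0.539, -0.536, -0.459, 0.46]
ft_force: [-1.4, 0.1, -1.3]
grip_width: 1.003
```

```bash
python3 - <<'E'
from h import *
import cv2
go([513.6,-234.7,75],-8.4)
for c in ("scene","top"):
    im=eyes.camera(c); 
    p,R,o=pose(); g=p+R[:,1]*160
    u=proj(c,g); print(c,u, proj(c,g+R[:,2]*42),proj(c,g-R[:,2]*42))
    x,y=int(u[0])-80,int(u[1])-60
    x=min(max(x,0),480); y=min(max(y,0),360); print(x,y)
    cv2.imwrite(f"pics/{c}2.png",cv2.resize(im[y:y+120,x:x+160,::-1],(800,600),interpolation=cv2.INTER_CUBIC))
E
```

```text
t=3.68 grasp [ 510.9 -233.5  117.7] jawyaw 171.0 down [-0.004  0.002 -1.   ] w 1.003 q6 -1.84 F [-1.4  0.1 -1.3] M [ 0.01  0.03 -0.01] shift [-0.8 42.7 -3. ] turn -0.6 (alt 179.4)
scene [252.34009551 194.16701702] [272.255844   188.02148185] [231.5954478  200.56833115]
172 134
top [467.13185207 231.70626783] [464.25367883 258.44793322] [469.94239657 205.59295407]
387 171
```

View pics/scene2.png

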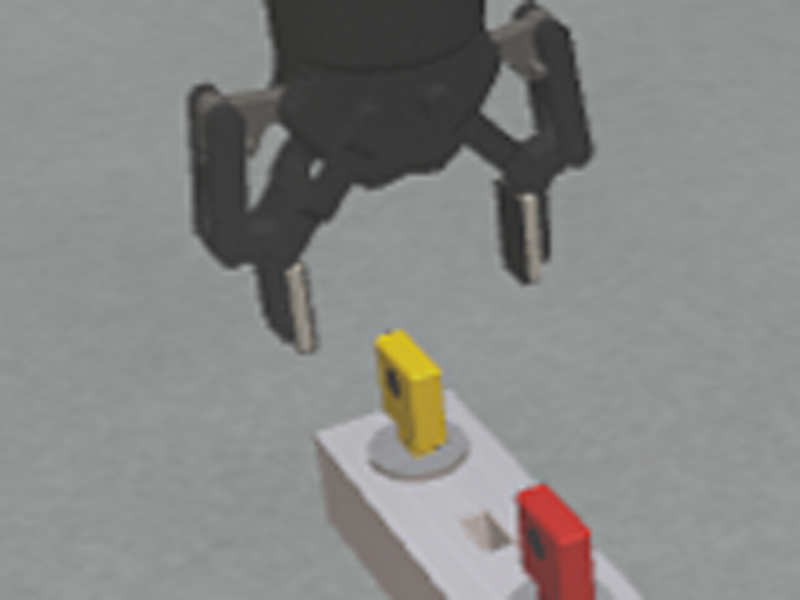

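View pics/top2.png

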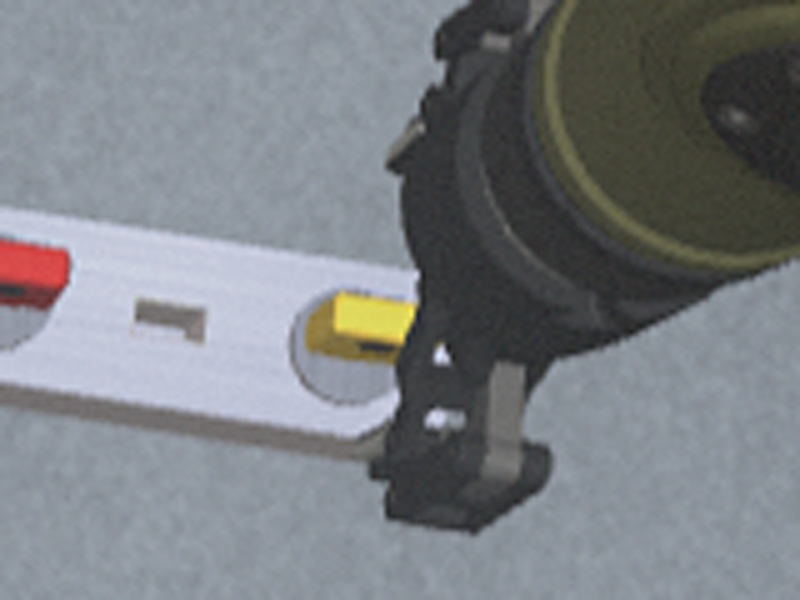

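Request:
play_rows --rows '[-1, 15, -3, 0, 1, -1, 30, -3, 0, 1, -1, 43, -3, 0, 1, -1, 43, -3, 0, 1, -1, 43, -3, 0, 1]' --grip_force 40

```text
time: 4.2
ee_pos: [516.1, -236.0, 233.9]
eef_rot: [-0.537, 0.538, 0.46, -0.459]
ft_force: [-0.0, -0.2, -0.6]
grip_width: 1.0
```

```bash
python3 - <<'E'
from h import *
import cv2
go([513.6,-234.7,75],-8.4)
for c in ("scene",):
    im=eyes.camera(c); 
    p,R,o=pose(); g=p+R[:,1]*160
    u=proj(c,g)
    x,y=int(u[0])-80,int(u[1])-60
    cv2.imwrite(f"pics/{c}3.png",cv2.resize(im[y:y+120,x:x+160,::-1],(800,600),interpolation=cv2.INTER_CUBIC))
E
```

```text
t=4.20 grasp [ 516.2 -236.1   79.2] jawyaw 171.1 down [ 0.001 -0.    -1.   ] w 1.000 q6 -1.84 F [-0.  -0.2 -0.6] M [ 0.   -0.07 -0.05] shift [1.  4.2 2.7] turn -0.5 (alt 179.5)
```

View pics/scene3.png

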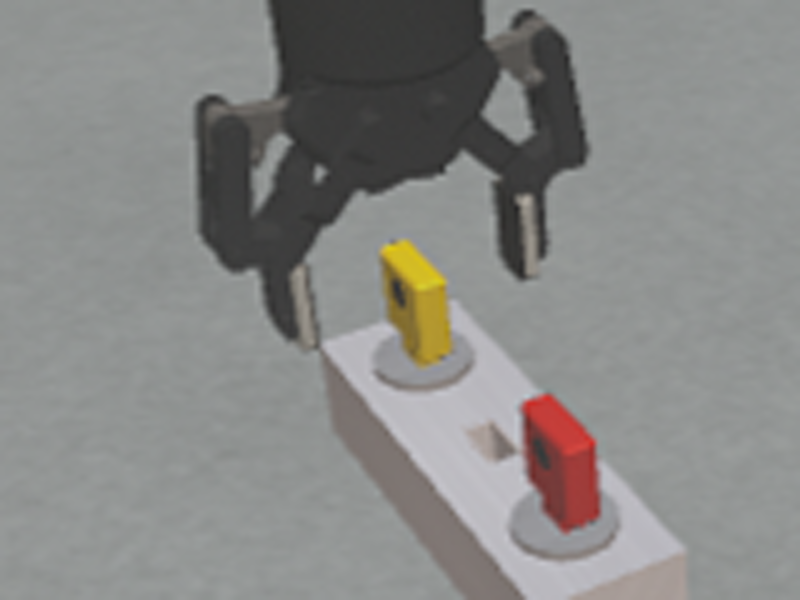

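Request:
play_rows --rows '[4, 4, 2.5, -0.5, 1, 4, 4, 2.5, -0.5, 1, 4, 4, 2.5, -0.5, 0.5, 4, 4, 2.5, -0.5, 0, 4, 4, 2.5, -0.5, 0, 4, 4, 2.5, -0.5, 0, 4, 4, 2.5, -0.5, 0, 4, 4, 2.5, -0.5, 0]' --grip_force 40

```text
time: 4.92
ee_pos: [514.6, -231.8, 230.5]
eef_rot: [-0.535, 0.536, 0.462, -0.462]
ft_force: [-2.0, 0.5, 4.8]
grip_width: 0.162
```

```bash
python3 - <<'E'
from h import *
import cv2
go([513.6,-232,75],-8.4)
for c in ("scene",):
    im=eyes.camera(c); 
    p,R,o=pose(); g=p+R[:,1]*160
    u=proj(c,g)
    x,y=int(u[0])-80,int(u[1])-60
    cv2.imwrite(f"pics/{c}4.png",cv2.resize(im[y:y+120,x:x+160,::-1],(800,600),interpolation=cv2.INTER_CUBIC))
E
```

```text
t=4.92 grasp [ 514.8 -232.    75.8] jawyaw 171.6 down [ 0.002 -0.001 -1.   ] w 0.162 q6 -1.85 F [-2.   0.5  4.8] M [ 0.11  0.5  -0.  ] shift [-0.2  0.8  1.2] turn -0.0 (alt 180.0)
```

View pics/scene4.png

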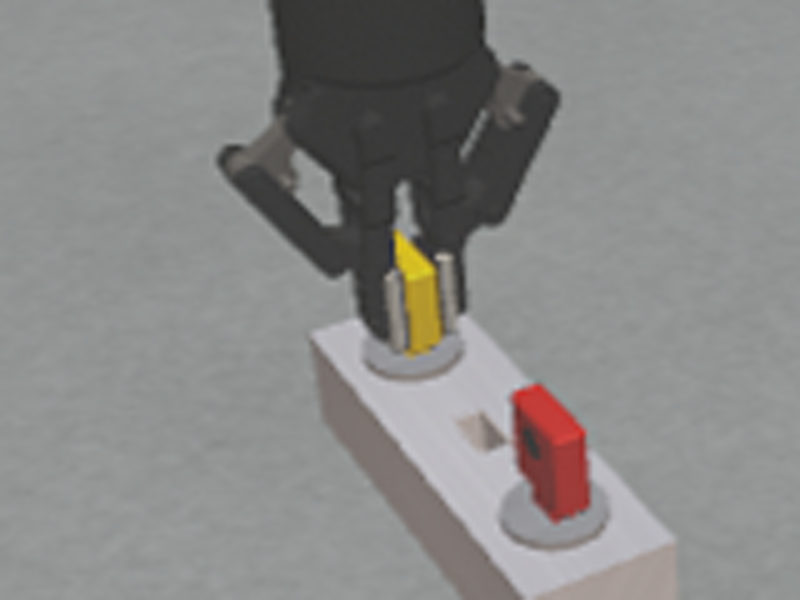

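Request:
play_rows --rows '[0, 0, 0, 0, 0, 0, -6, 0, 0, 0, 0, -20, 0, 0, 0, 0, -40, 0, 0, 0, 0, -60, 0, 0, 0, 0, -80, 0, 0, 0, 0, -95, 0, 0, 0, 0, -110, 0, 0, 0]' --grip_force 70

```text
time: 5.63
ee_pos: [514.4, -231.8, 342.0]
eef_rot: [-0.534, 0.536, 0.462, -0.462]
ft_force: [-0.5, 0.1, -1.1]
grip_width: 0.151
```

```bash
python3 - <<'E'
from h import *
import cv2
go([489,120,190],1.8)
for c in ("scene",):
    im=eyes.camera(c); 
    p,R,o=pose(); g=p+R[:,1]*160
    u=proj(c,g)
    x,y=int(u[0])-80,int(u[1])-60
    cv2.imwrite(f"pics/{c}5.png",cv2.resize(im[y:y+120,x:x+160,::-1],(800,600),interpolation=cv2.INTER_CUBIC))
E
```

```text
t=5.63 grasp [ 514.8 -232.   187.3] jawyaw 171.6 down [ 0.002 -0.001 -1.   ] w 0.151 q6 -1.85 F [-0.5  0.1 -1.1] M [-0.01 -0.02  0.03] shift [344.4  -3.3  77.1] turn -10.2 (alt 169.8)
```

View pics/scene5.png

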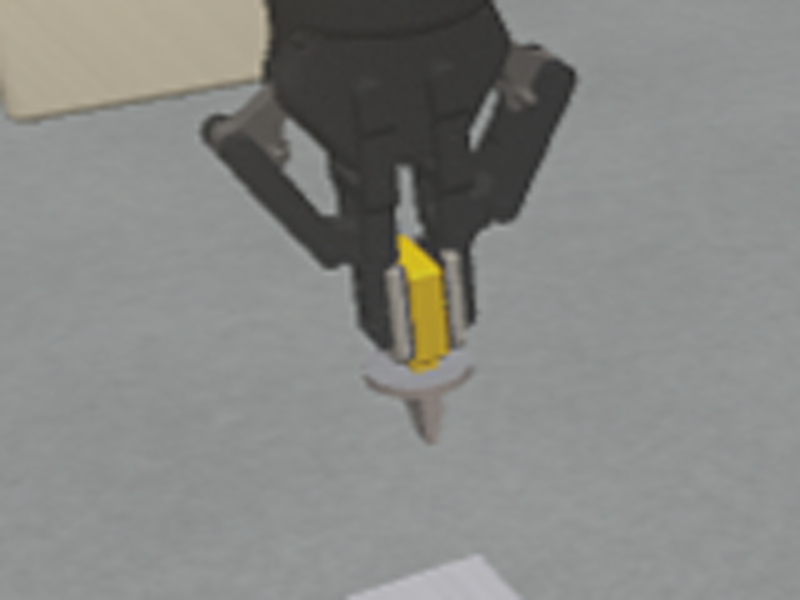

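Request:
play_rows --rows '[25, 0, 5, 0, 0, 60, 0, 13, 0, 0, 95, 0, 21, -2, 0, 130, 0, 29, -4, 0, 165, 0, 37, -6, 0, 200, 0, 45, -8, 0, 235, 0, 53, -10, 0, 265, 0, 60, -10, 0]'

```text
time: 6.35
ee_pos: [494.0, 40.8, 343.7]
eef_rot: [-0.49, 0.495, 0.508, -0.507]
ft_force: [0.3, 0.7, -1.0]
grip_width: 0.157
```

```bash
python3 - <<'E'
from h import *
go([489,130,187],1.8)
E
```

```text
t=6.35 grasp [494.9  40.4 189. ] jawyaw -178.3 down [ 0.006 -0.003 -1.   ] w 0.157 q6 -1.52 F [ 0.3  0.7 -1. ] M [ 0.02 -0.05  0.03] shift [89.7  1.8  3.3] turn -0.1 (alt 179.9)
```

Request:
play_rows --rows '[25, 0, 3, 0, 0, 50, 0, 3, 0, 0, 75, 0, 3, 0, 0, 97, 0, 3, 0, 0, 97, 0, 3, 0, 0, 97, 0, 3, 0, 0, 97, 0, 3, 0, 0]'

```text
time: 6.93
ee_pos: [488.0, 137.4, 343.2]
eef_rot: [-0.49, 0.495, 0.508, -0.507]
ft_force: [0.0, -0.9, -0.3]
grip_width: 0.155
```

```bash
python3 - <<'E'
from h import *
import cv2
go([489,137,187],1.8)
for c in ("scene","top"):
    im=eyes.camera(c); 
    p,R,o=pose(); g=p+R[:,1]*190
    u=proj(c,g)
    x,y=int(u[0])-80,int(u[1])-60
    x=min(max(x,0),480); y=min(max(y,0),360); print(x,y)
    cv2.imwrite(f"pics/{c}6.png",cv2.resize(im[y:y+120,x:x+160,::-1],(800,600),interpolation=cv2.INTER_CUBIC))
E
```

```text
t=6.93 grasp [488.8 136.9 188.5] jawyaw -178.3 down [ 0.005 -0.003 -1.   ] w 0.155 q6 -1.32 F [ 0.  -0.9 -0.3] M [ 0.04 -0.04  0.02] shift [ 0.1  1.5 -0.2] turn -0.1 (alt 179.9)
334 212
138 179
```

View pics/scene6.png

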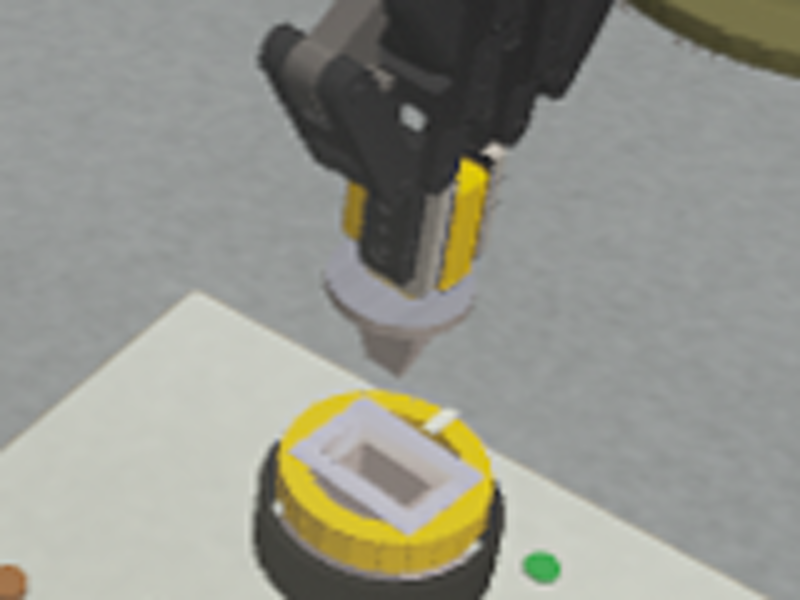

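View pics/top6.png

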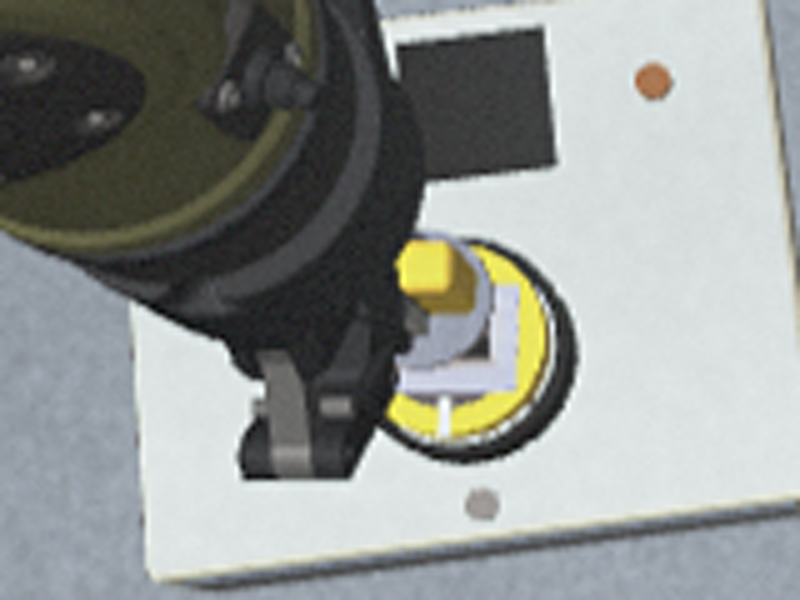

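```bash
cat > ov.py <<'E'
from h import *
import cv2,sys
def keypts(x,y,z,yaw,tilt=(0,0)):
    R=Ro.from_euler('z',yaw,degrees=True).as_matrix()
    R=Ro.from_euler('xy',tilt,degrees=True).as_matrix()@R
    T=lambda P:(R@np.array(P,float).T).T+[x,y,z]
    th=np.linspace(0,2*np.pi,60)
    L=[]
    for zz in(-26,-30): L.append(T(np.c_[20*np.cos(th),20*np.sin(th),0*th+zz]))
    def rect(a,b,zz): return T([(a,b,zz),(-a,b,zz),(-a,-b,zz),(a,-b,zz),(a,b,zz)])
    L+= [rect(7,18,18),rect(7,18,-18),rect(4,10,-30),rect(4,10,-46)]
    for a in(-1,1):
        for b in(-1,1): L.append(T([(7*a,18*b,18),(7*a,18*b,-18)])); L.append(T([(4*a,10*b,-30),(4*a,10*b,-46)]))
    L.append(T([(0,0,-30),(0,0,-58)]))
    return L
def draw(c,imf,lines,off,size,out):
    im=cv2.imread(imf)
    s=800/size[0]
    z=im if im.shape[1]==800 else cv2.resize(im[off[1]:off[1]+size[1],off[0]:off[0]+size[0]],(800,600),interpolation=cv2.INTER_CUBIC)
    for L,col in lines:
        P=np.array([(proj(c,p)-off+.5)*s-.5 for p in L])
        cv2.polylines(z,[np.round(P*8).astype(np.int32)],False,col,1,cv2.LINE_AA,3)
    cv2.imwrite(out,z)
E
python3 - <<'E'
from ov import *
for c,off,sw,k in (("scene",(334,212),(488.9,139.5),(488.8,139)),("top",(138,179),(489,135.3),(488.8,135.5))):
    R=Ro.from_euler('z',1.8,degrees=True).as_matrix()
    sl=[]
    for a,b in((10,16.5),(6,12.5)):
        P=(R@np.array([(a,b,0),(-a,b,0),(-a,-b,0),(a,-b,0),(a,b,0)],float).T).T+[sw[0],sw[1],94-(10-a)]
        sl.append((P,(0,255,0)))
    draw(c,f"pics/{c}6.png",sl+[(L,(255,0,255)) for L in keypts(*k,186.7,1.8)],np.array(off),(160,120),f"pics/{c}6o.png")
E
```

```text
(no output)
```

View pics/scene6o.png

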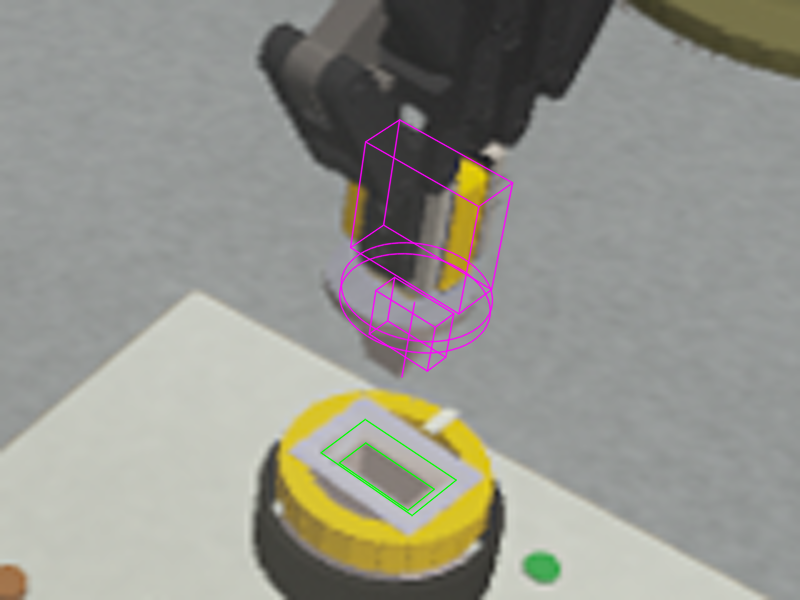

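View pics/top6o.png

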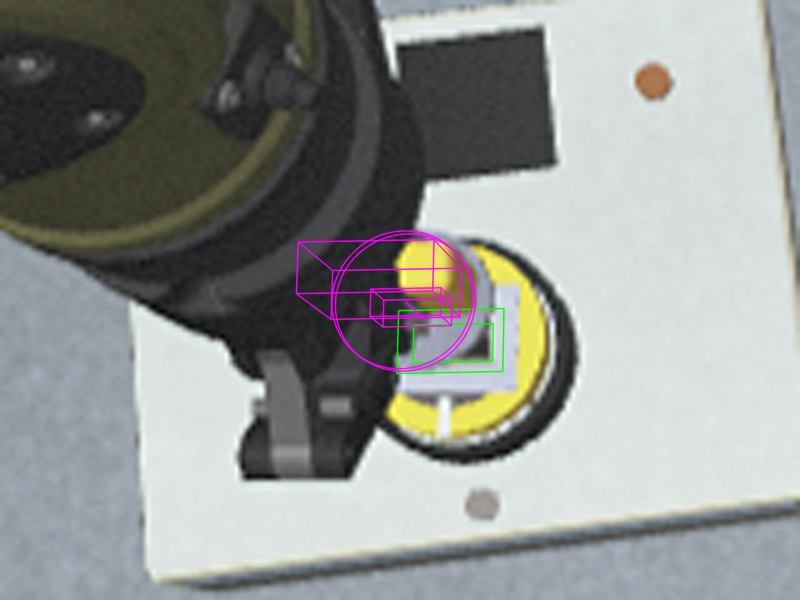

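```bash
python3 - <<'E'
import cv2
for c,(x,y,w,h) in {"scene":(300,130,240,270),"top":(370,210,160,200)}.items():
    im=cv2.imread(f"pics/{c}6.png")[y:y+h,x:x+w]
    print(c,im.shape)
    cv2.imwrite(f"pics/{c}6z.png",cv2.resize(im,None,fx=2.2 if c=="scene" else 3,fy=2.2 if c=="scene" else 3,interpolation=cv2.INTER_CUBIC))
E
```

```text
scene (270, 240, 3)
top (200, 160, 3)
```

View pics/scene6z.png

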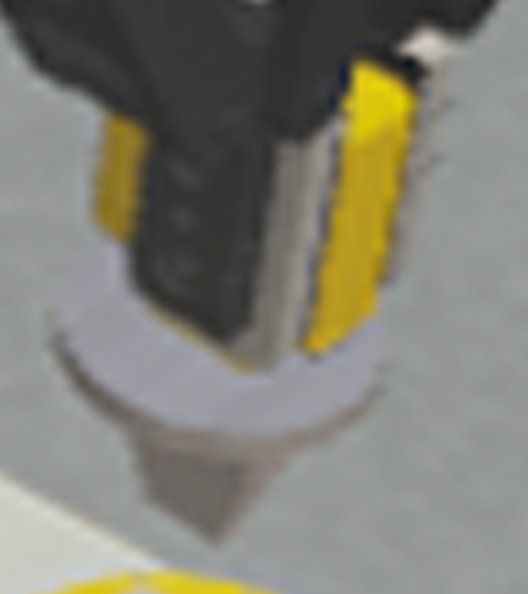

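View pics/top6z.png

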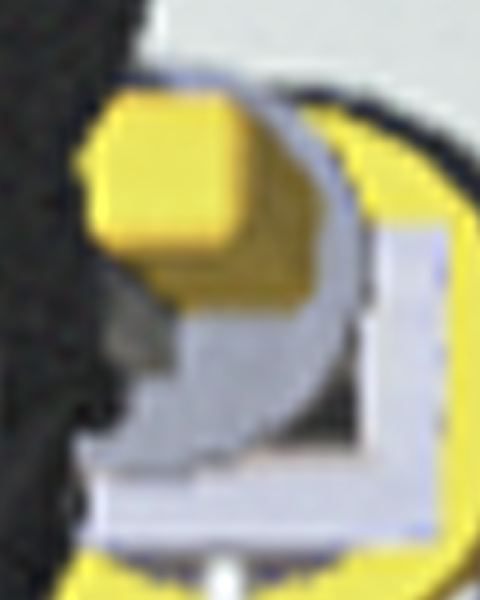

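Request:
play_rows --rows '[3, 0, 0, 0, 0, 5.5, 5, 0, 0, 0, 5.5, 15, 0, 0, 0, 5.5, 24, 0, 0, 0, 5.5, 29, 0, 0, 0, 5.5, 29, 0, 0, 0, 5.5, 29, 0, 0, 0]'

```text
time: 7.62
ee_pos: [487.8, 142.1, 313.5]
eef_rot: [-0.491, 0.495, 0.507, -0.507]
ft_force: [0.7, 0.2, -0.5]
grip_width: 0.153
```

```bash
cat > look.py <<'E'
from h import *
import cv2,sys
n=sys.argv[1]
go([489,142.5,158],1.8)
for c,(x,y) in (("scene",(360,250)),("top",(175,195))):
    im=eyes.camera(c)
    cv2.imwrite(f"pics/{c}{n}f.png",im[:,:,::-1])
    cv2.imwrite(f"pics/{c}{n}.png",cv2.resize(im[y:y+75,x:x+100,::-1],(800,600),interpolation=cv2.INTER_CUBIC))
E
python3 look.py 7
```

```text
t=7.62 grasp [488.4 141.6 158.8] jawyaw -178.4 down [ 0.004 -0.003 -1.   ] w 0.153 q6 -1.31 F [ 0.7  0.2 -0.5] M [ 0.05 -0.05 -0.  ] shift [ 0.9  0.8 -0.6] turn -0.2 (alt 179.8)
```

View pics/scene7.png

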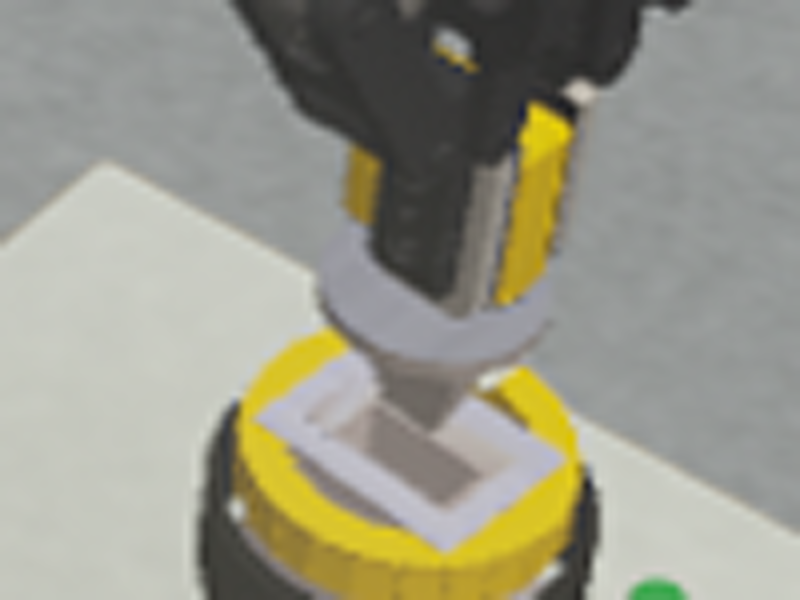

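View pics/top7.png

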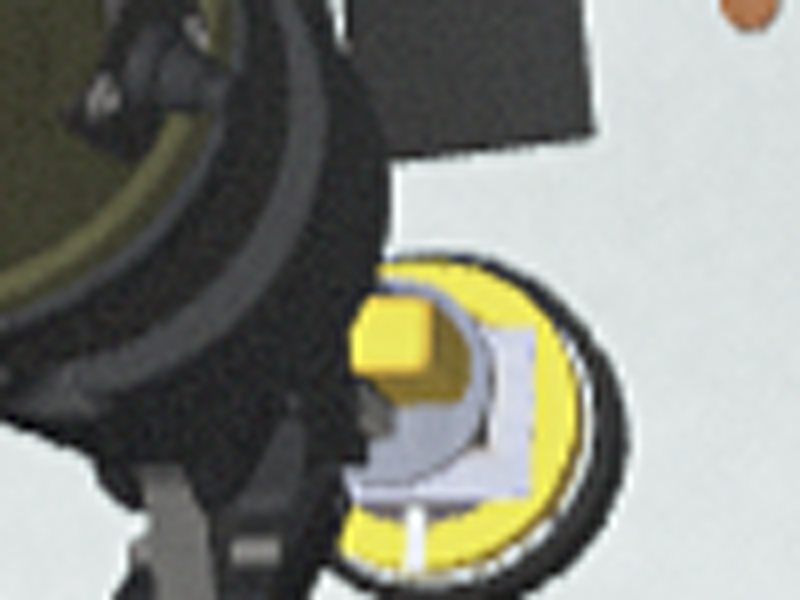

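```bash
cat > ovl.py <<'E'
from ov import *
n=sys.argv[1]; z=float(sys.argv[2]); yaw=float(sys.argv[3]); swy=float(sys.argv[4])
dx,dy=float(sys.argv[5]),float(sys.argv[6]); tilt=(float(sys.argv[7]),float(sys.argv[8])) if len(sys.argv)>7 else (0,0)
for c,off,sw in (("scene",(360,250),(488.9,139.5)),("top",(175,195),(489,135.3))):
    R=Ro.from_euler('z',swy,degrees=True).as_matrix()
    sl=[]
    for a,b,zz in((10,16.5,0),(6,12.5,-4),(17,21.7,0)):
        P=(R@np.array([(a,b,zz),(-a,b,zz),(-a,-b,zz),(a,-b,zz),(a,b,zz)],float).T).T+[sw[0],sw[1],94]
        sl.append((P,(0,255,0)))
    draw(c,f"pics/{c}{n}.png",sl+[(L,(255,0,255)) for L in keypts(sw[0]+dx,sw[1]+dy,z,yaw,tilt)],np.array(off),(100,75),f"pics/{c}{n}o.png")
E
python3 ovl.py 7 157 1.7 1.8 0 0
```

```text
(no output)
```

View pics/scene7o.png

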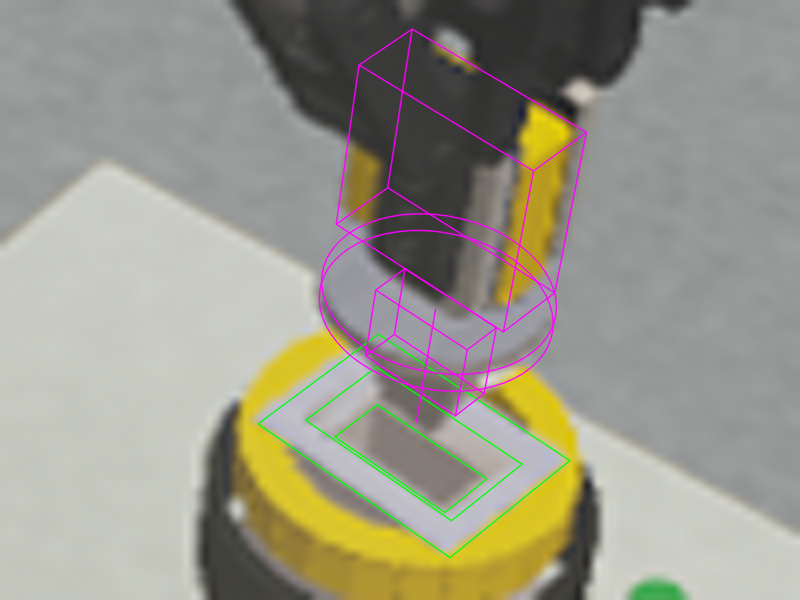

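View pics/top7o.png

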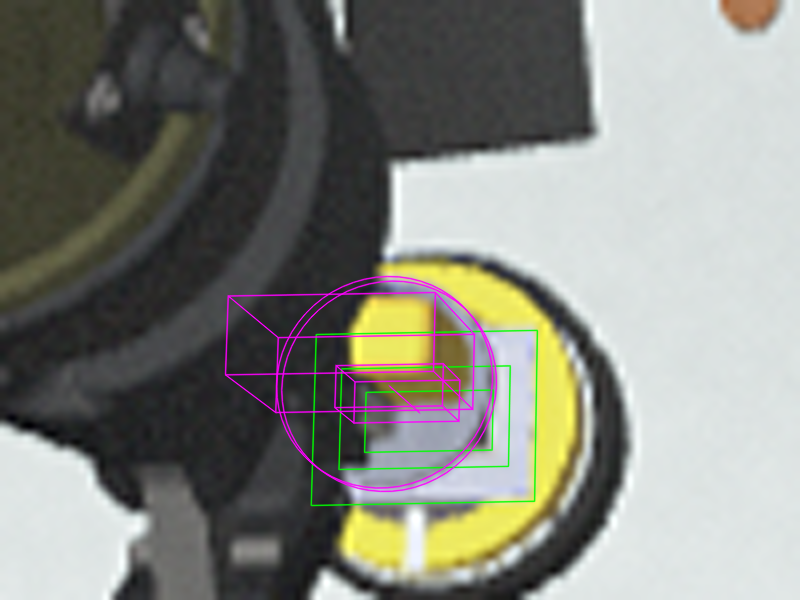

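Request:
play_rows --rows '[0.5, 0, -0.6, 0, 0, 0.5, 3, -0.6, 0, 0, 0.5, 6, -0.6, 0, 0, 0.5, 9, -0.6, 0, 0, 0.5, 12, -0.6, 0, 0, 0.5, 12, -0.6, 0, 0]'

```text
time: 8.22
ee_pos: [488.6, 142.7, 301.6]
eef_rot: [-0.491, 0.495, 0.507, -0.507]
ft_force: [-0.8, 0.7, 0.9]
grip_width: 0.155
```

```bash
python3 look.py 8; python3 ovl.py 8 145 1.7 1.8 0 0
```

```text
t=8.22 grasp [489.2 142.1 146.9] jawyaw -178.4 down [ 0.004 -0.003 -1.   ] w 0.155 q6 -1.31 F [-0.8  0.7  0.9] M [ 0.02  0.03 -0.04] shift [  0.3 -11.1   0.2] turn -0.2 (alt 179.8)
```

View pics/scene8.png

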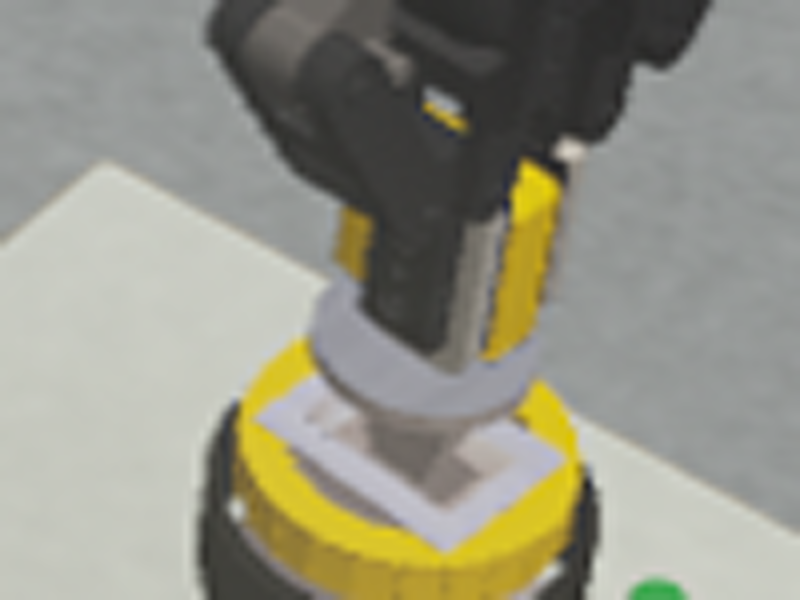

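View pics/top8o.png

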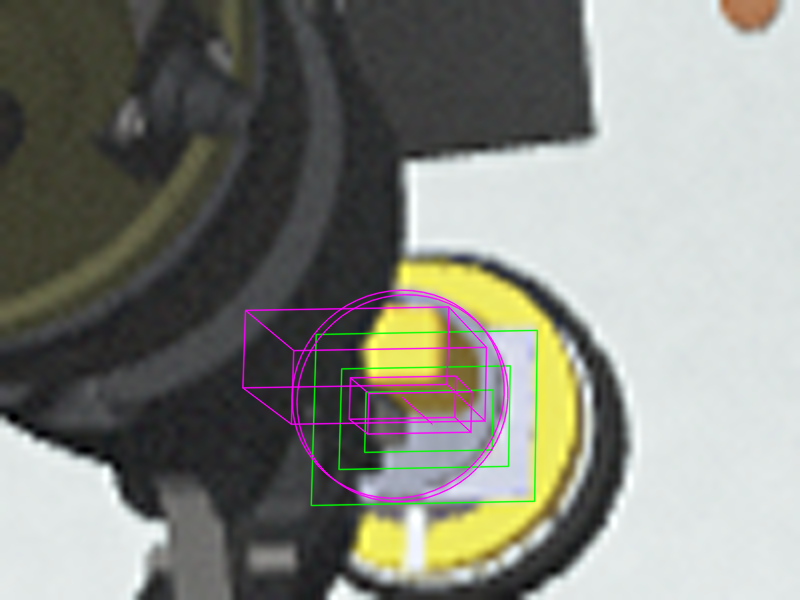

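Request:
play_rows --rows '[0.5, 3, 0, 0, 0, 0.5, 6, 0, 0, 0, 0.5, 9, 0, 0, 0, 0.5, 11, 0, 0, 0, 0.5, 11, 0, 0, 0]'

```text
time: 8.73
ee_pos: [488.5, 143.1, 290.5]
eef_rot: [-0.491, 0.495, 0.507, -0.507]
ft_force: [-0.4, 1.1, -0.9]
grip_width: 0.152
```

```bash
python3 look.py 9
```

```text
t=8.73 grasp [489.1 142.6 135.8] jawyaw -178.4 down [ 0.004 -0.003 -1.   ] w 0.152 q6 -1.31 F [-0.4  1.1 -0.9] M [0.01 0.04 0.01] shift [ -0.2 -22.2   0. ] turn -0.2 (alt 179.8)
```

View pics/scene9.png

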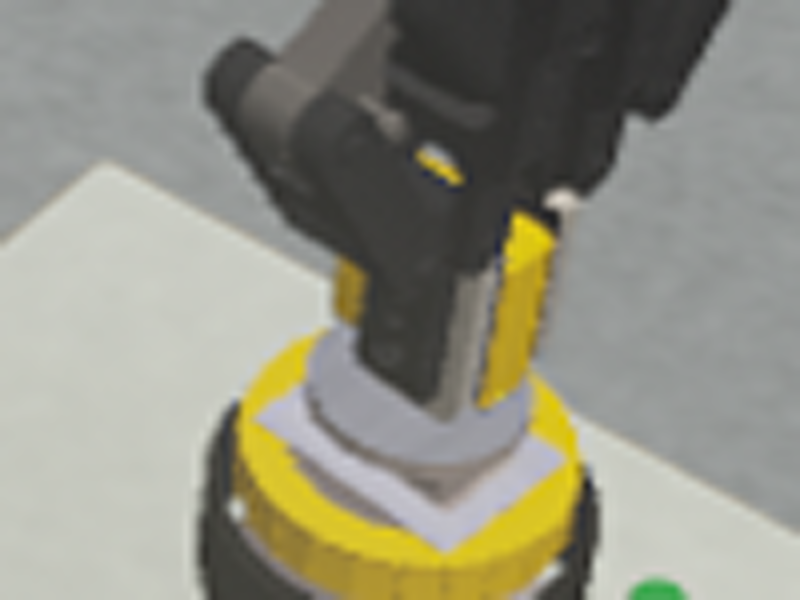

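Request:
play_rows --rows '[0, 3, 0, 0, 0, 0, 6, 0, 0, 0, 0, 8, 0, 0, 0, 0, 10, 0, 0, 0, 0, 11, 0, 0, 0, 0, 11, 0, 0, 0]'

```text
time: 9.33
ee_pos: [488.7, 143.1, 280.5]
eef_rot: [-0.491, 0.495, 0.507, -0.507]
ft_force: [-2.1, -0.9, 5.8]
grip_width: 0.155
```

```bash
python3 look.py 10;python3 ovl.py 10 124 1.7 1.8 0 0
```

```text
t=9.33 grasp [489.5 142.6 125.8] jawyaw -178.4 down [ 0.005 -0.003 -1.   ] w 0.155 q6 -1.31 F [-2.1 -0.9  5.8] M [-0.12  0.62  0.03] shift [ -0.2 -32.2   0.3] turn -0.2 (alt 179.8)
```

View pics/scene10o.png

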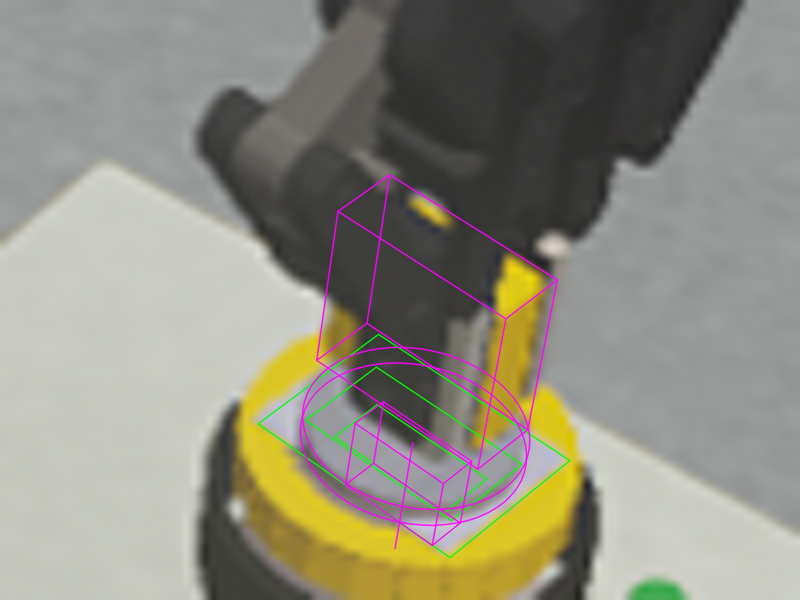

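View pics/top10.png

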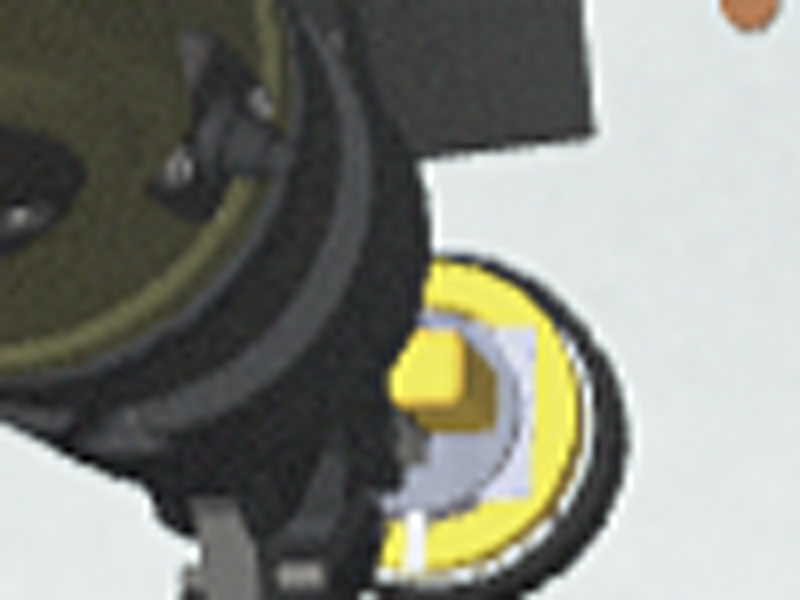

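Request:
play_rows --rows '[0, 1, 0, 0, 0, 0, 2, 0, 0, 0, 0, 3, 0, 0, 0, 0, 3, 0, 0, 0]'

```text
time: 9.77
ee_pos: [488.6, 143.1, 280.3]
eef_rot: [-0.491, 0.495, 0.508, -0.506]
ft_force: [-9.5, -2.8, 26.8]
grip_width: 0.154
```

```bash
python3 look.py 11;python3 ovl.py 11 124 1.7 1.8 0 0
```

```text
t=9.77 grasp [489.6 142.7 125.6] jawyaw -178.4 down [ 0.006 -0.003 -1.   ] w 0.154 q6 -1.31 F [-9.5 -2.8 26.8] M [-0.68  2.4  -0.01] shift [ -0.3 -32.4   0.4] turn -0.2 (alt 179.8)
```

View pics/scene11.png

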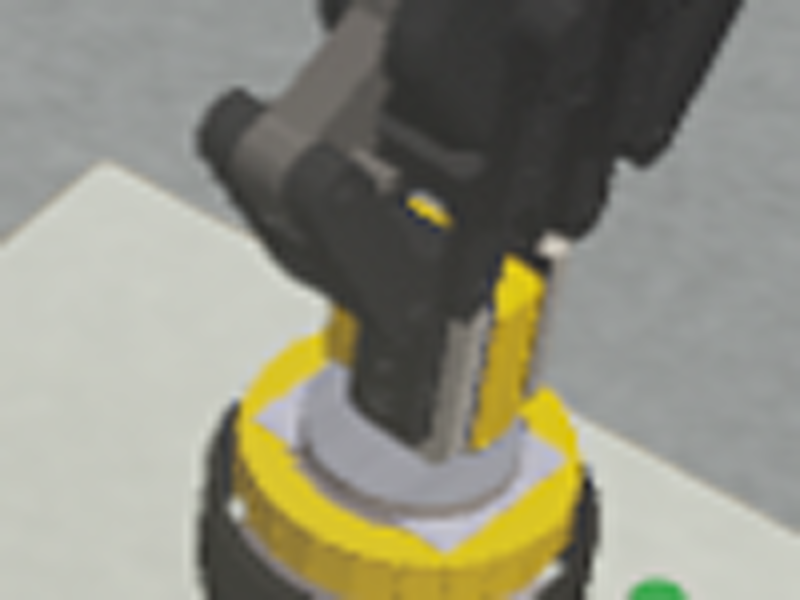

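Request:
play_rows --rows '[0, 0, 0, 0, 0, 0, 0, 0, 0, 0, 0, 0, -0.5, 5, 0, -0.1, 0, -0.9, 10, 0, -0.2, 0, -1.3, 15, 0, -0.3, 0, -1.8, 20, 0, -0.5, 0, -2.2, 25, 0, -0.7, 0, -2.6, 30, 0]'

```text
time: 10.53
ee_pos: [491.5, 142.3, 280.5]
eef_rot: [-0.606, 0.61, 0.362, -0.359]
ft_force: [-0.0, -1.4, 5.0]
grip_width: 0.153
```

```bash
python3 look.py 12
```

```text
t=10.53 grasp [492.5 141.7 125.8] jawyaw 151.4 down [ 0.007 -0.003 -1.   ] w 0.153 q6 -0.79 F [-0.  -1.4  5. ] M [-0.39  0.28  0.05] shift [ -1.  -32.2   3.2] turn -30.4 (alt 149.6)
```

View pics/scene12.png

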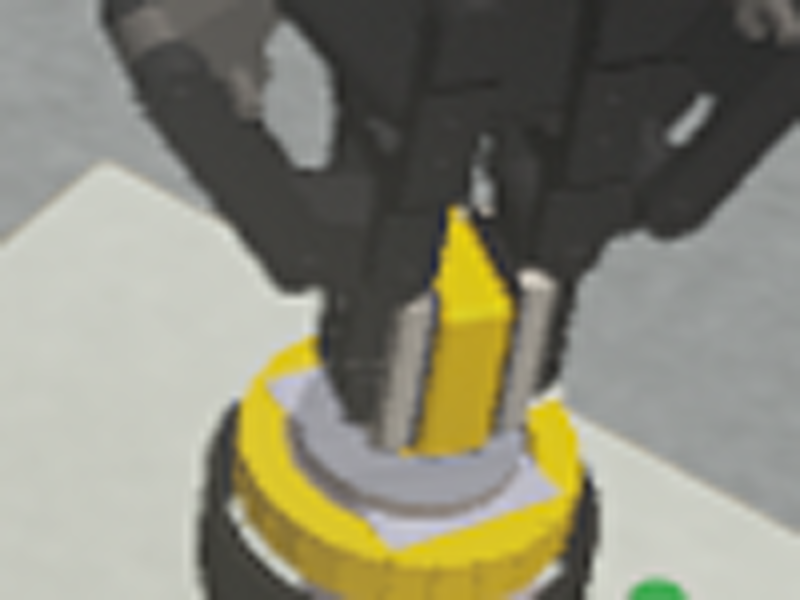

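View pics/top12.png

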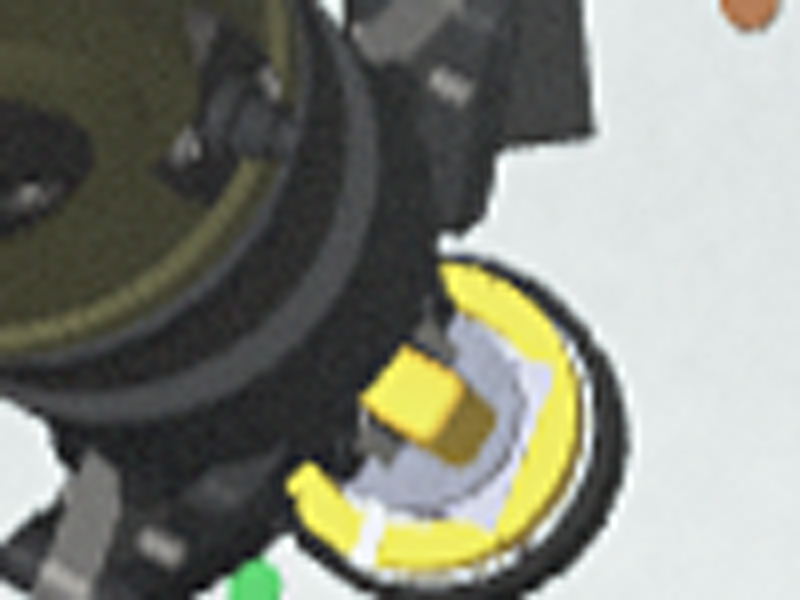

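Request:
play_rows --rows '[0, 0, -0.5, 5, 0, -0.1, 0, -0.9, 10, 0, -0.2, 0, -1.3, 15, 0, -0.3, 0, -1.8, 20, 0, -0.5, 0, -2.2, 25, 0, -0.7, 0, -2.6, 30, 0, -0.9, 0, -3, 35, 0, -0.9, 0, -3, 35, 0]'

```text
time: 11.3
ee_pos: [493.8, 140.0, 280.6]
eef_rot: [-0.687, 0.69, 0.163, -0.159]
ft_force: [-0.7, 0.0, 3.5]
grip_width: 0.156
```

```bash
python3 look.py 13
```

```text
t=11.30 grasp [494.9 139.6 125.9] jawyaw 116.3 down [ 0.007 -0.003 -1.   ] w 0.156 q6 -0.18 F [-0.7  0.   3.5] M [-0.03  0.27 -0.02] shift [ -3.8 -32.2   5.1] turn -65.5 (alt 114.5)
```

View pics/top13.png

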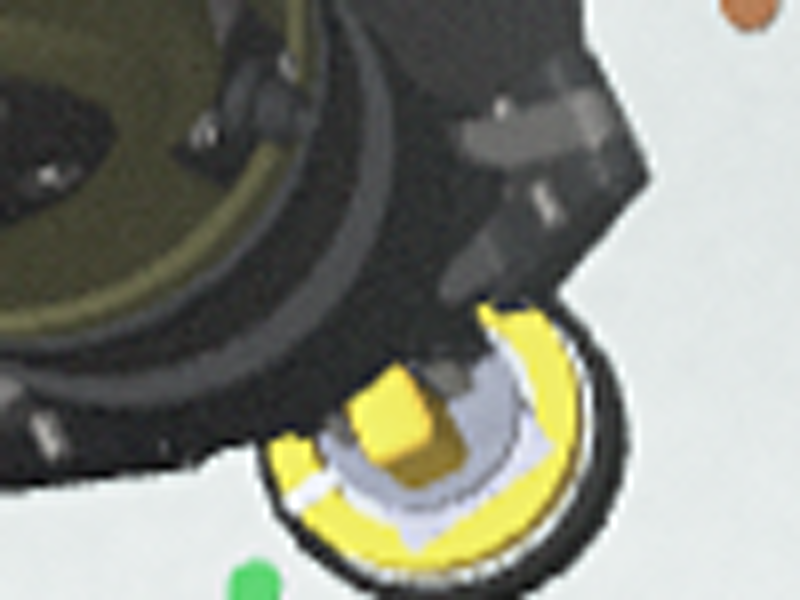

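Request:
play_rows --rows '[0, 0, -0.3, 3, 0, -0.1, 0, -0.5, 6, 0, -0.1, 0, -0.7, 8, 0, -0.1, 0, -0.7, 8, 0]'

```text
time: 11.73
ee_pos: [494.2, 139.6, 280.6]
eef_rot: [-0.696, 0.699, 0.118, -0.113]
ft_force: [-0.4, -1.0, 3.4]
grip_width: 0.157
```

```bash
python3 look.py 14
```

```text
t=11.73 grasp [495.3 139.2 125.9] jawyaw 108.8 down [ 0.007 -0.003 -1.   ] w 0.157 q6 -0.05 F [-0.4 -1.   3.4] M [0.01 0.17 0.76] shift [ -4.7 -32.2   5. ] turn -73.0 (alt 107.0)
```

View pics/top14.png

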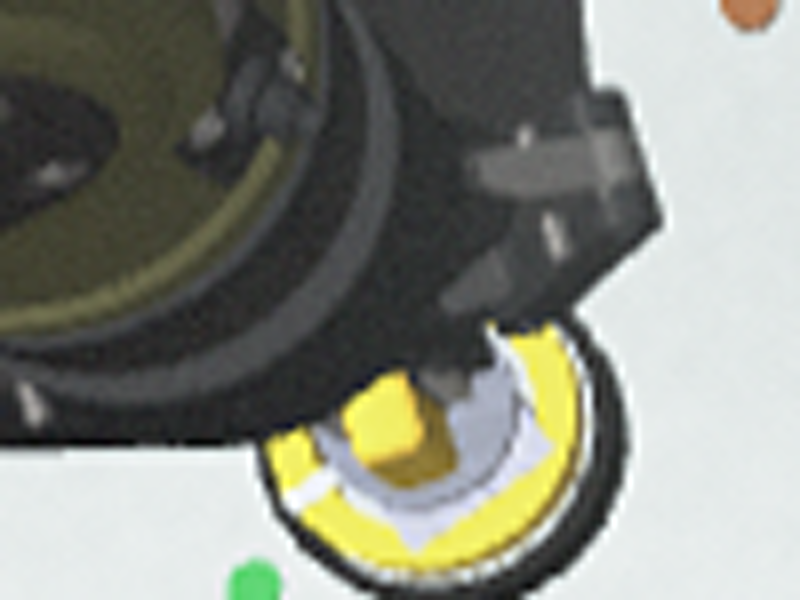

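Request:
play_rows --rows '[0, 0, 0.2, -2, 0, 0, 0, 0.3, -3, 0, 0, 0, 0.3, -3, 0.3, 0, 0, 0.3, -3, 0.6, 0, 0, 0.3, -3, 0.8, 0, 0, 0.3, -3, 0.8, 0, 0, 0.3, -3, 0.8, 0, 0, 0.3, -3, 0.8]'

```text
time: 12.5
ee_pos: [494.0, 139.9, 280.5]
eef_rot: [-0.693, 0.696, 0.136, -0.131]
ft_force: [-0.2, 0.2, -0.7]
grip_width: 0.8
```

```bash
python3 look.py 15
```

```text
t=12.50 grasp [495.2 139.5 125.8] jawyaw 111.8 down [ 0.007 -0.003 -1.   ] w 0.800 q6 -0.10 F [-0.2  0.2 -0.7] M [-0.   -0.   -0.01] shift [ -4.4 -32.2   4.9] turn -70.0 (alt 110.0)
```

View pics/scene15.png

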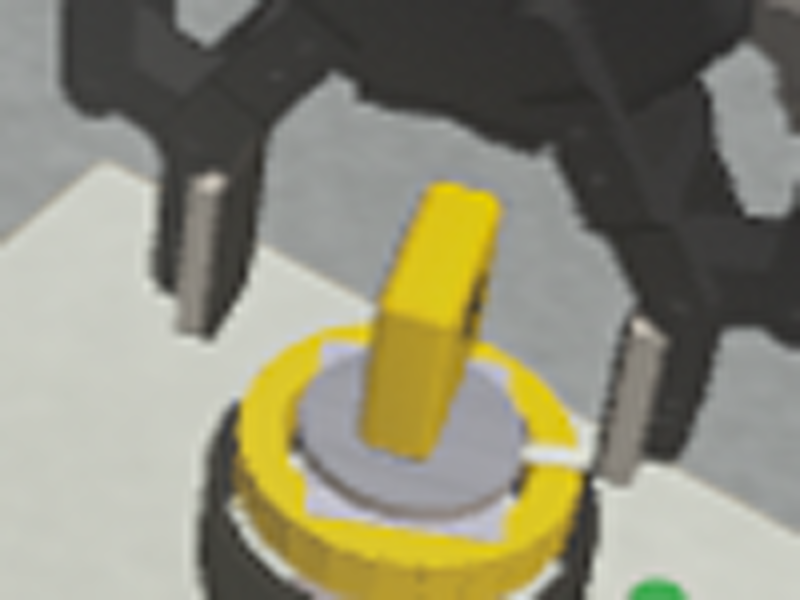

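Request:
play_rows --rows '[0, -15, 0, 0, 0.8, 0, -40, 0, 0, 0.8, 0, -75, 0, 0, 0.8, 0, -110, 0, 0, 0.8, 0, -140, 0, 0, 0.8, 0, -170, 0, 0, 0.8, 0, -170, 0, 0, 0.8]'

```text
time: 13.18
ee_pos: [494.1, 140.8, 456.9]
eef_rot: [-0.693, 0.695, 0.139, -0.128]
ft_force: [1.0, -0.7, 1.2]
grip_width: 0.799
```

Request:
play_rows --rows '[0, 0, 30, 0, 0.8, 0, 0, 60, 0, 0.8, 0, 0, 95, 0, 0.8, 0, 0, 130, 0, 0.8, 0, 0, 160, 0, 0.8, 0, 0, 180, 0, 0.8, 0, 0, 180, 0, 0.8]'

```text
time: 13.77
ee_pos: [425.9, 310.8, 455.2]
eef_rot: [-0.693, 0.695, 0.141, -0.13]
ft_force: [0.2, 0.2, -0.7]
grip_width: 0.8
```

```bash
python3 look.py 16; python3 - <<'E'
from h import *
print(nets.boxes_of("top","red_key_bow"),nets.boxes_of("top","yellow_key_bow"))
E
```

```text
t=13.77 grasp [428.3 311.  300.5] jawyaw 112.0 down [ 0.015  0.001 -1.   ] w 0.800 q6 0.25 F [ 0.2  0.2 -0.7] M [-0.03 -0.01 -0.01] shift [  -9.   143.2 -178.2] turn -69.8 (alt 110.2)
[{'uv': [385.6, 227.8], 'conf': 0.91}] [{'uv': [224.6, 245.6], 'conf': 0.81}]
```

View pics/scene16.png

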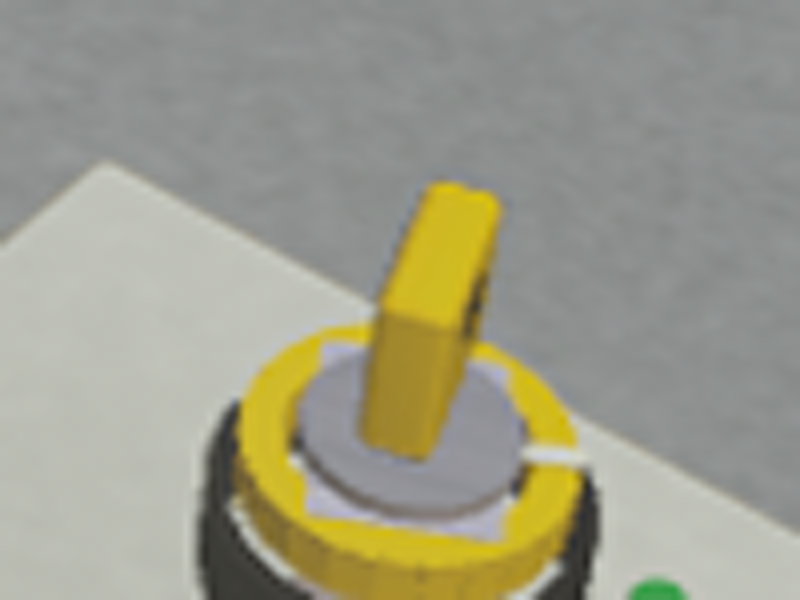

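View pics/top16.png

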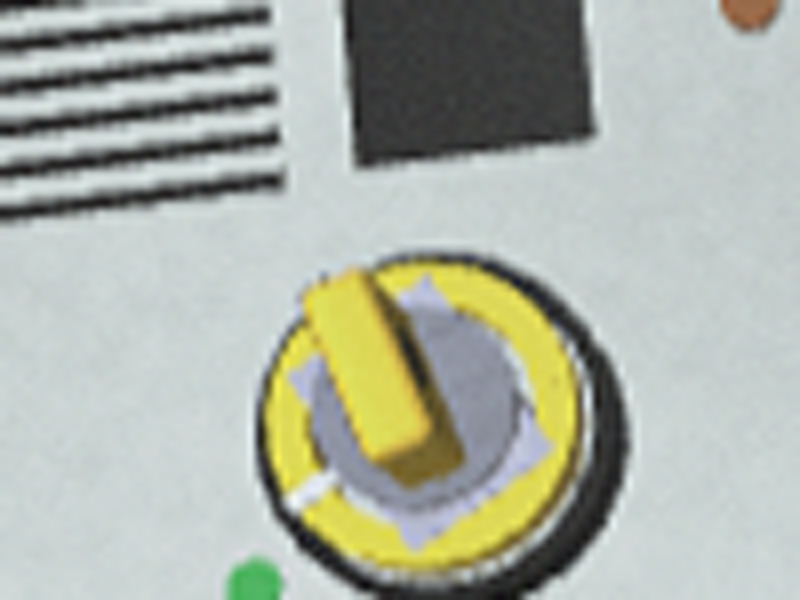

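```bash
python3 - <<'E'
from h import *
f=lambda p,z:onz('top',(175+(p[0]+.5)/8-.5,195+(p[1]+.5)/8-.5),z)[:2]
C=[f(p,94) for p in ((427,278),(550,447),(417,550),(290,380))]
print(np.mean(C,0))
for a,b in ((0,1),(3,2),(1,2),(0,3)):
    d=C[b]-C[a]; print(np.linalg.norm(d),np.degrees(np.arctan2(d[1],d[0]))%180)
E
python3 ovl.py 16 124 -68 -57 0 0
```

```text
[489.74969981 136.02589192]
42.28046398502278 37.61429612976764
42.66068433026333 38.70243188070668
32.28222525225712 129.67400537101219
33.080892136396976 128.97876081306546
```

View pics/top16o.png

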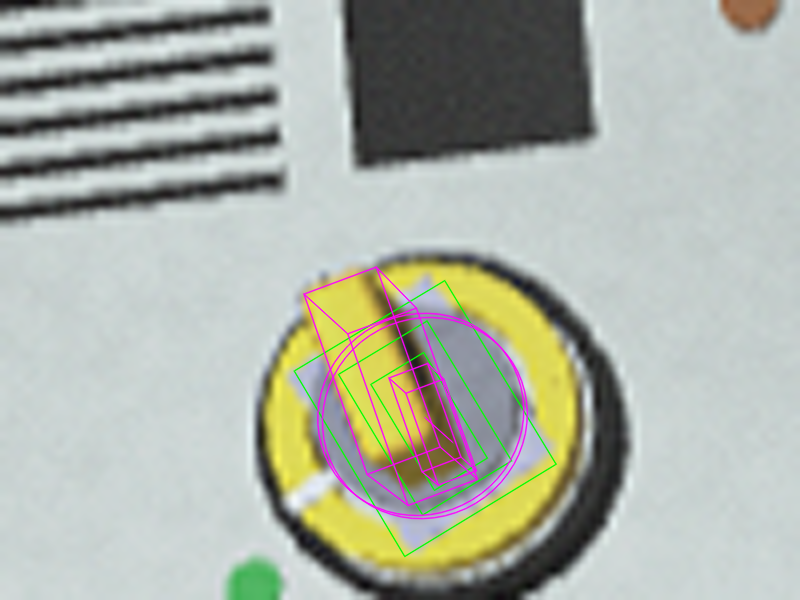

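View pics/scene16o.png

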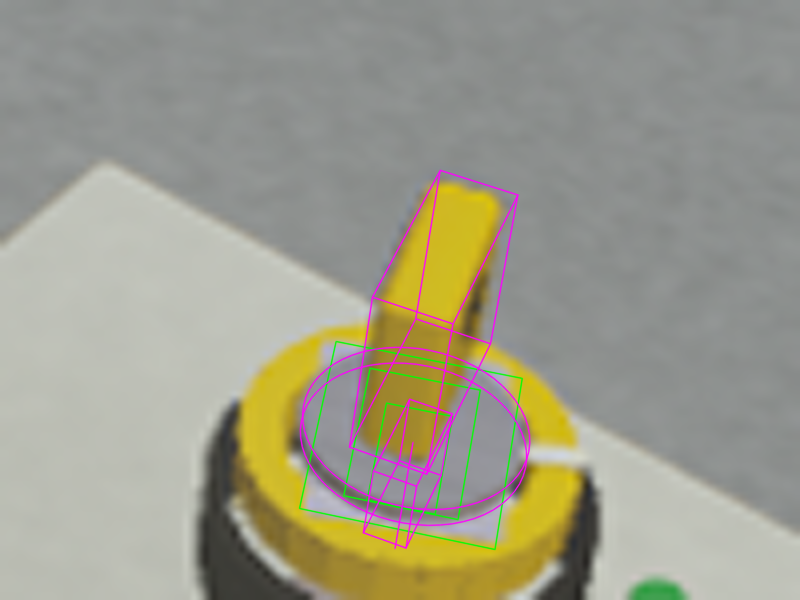

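```bash
python3 - <<'E'
import cv2,numpy as np
for n in("pics/top0.png","pics/top16f.png"):
    i=cv2.imread(n).astype(int); m=(i[:,:,2]>150)&(i[:,:,1]<80)&(i[:,:,0]<80); m[:,:350]=0;m[:,450:]=0; v,u=np.nonzero(m); print(u.mean(),v.mean(),m.sum())
from plant import workorder,bot
o=bot.get_obs(); print(o['ft_force'],o['qd'].round(3))
workorder.sign_off()
E
```

```text
389.3503184713376 223.0700636942675 157
389.3354430379747 223.04430379746836 158
[-0.3482061   0.45330078 -0.69699301] [-0.014 -0.002  0.003  0.002  0.002  0.002]
the job is handed in; nothing more can be done
```

I took the yellow key from the rack, pushed it home in the yellow-ringed switch, turned it clockwise against the stop, and let go of it. The job is handed in at about 14 s. No verdict was reported, so what follows is from my own checks.

- **Home:** The key stopped hard at a bow height of about 124 mm, as expected, with 27 N pushing back. This was while the switch was still off.
- **Switch on:** The hand met about 0.76 N m at the stop. The slot plate in the top picture now lies at about -51° from the world axes. Measured from the grey and green dots, that puts the switch at about 59° (roughly 1.04 rad), with the pointer in line with the green dot.
- **Key:** It stands upright in the switch by itself. The gripper is clear, at about 300 mm height and off to the side.
- **Red key:** It has not moved; its centroid in the top picture shifted by less than 0.1 px.

**Disagreements:**
- The two cameras differed by 4 to 7 mm in y, so I judged the key against the slot within each camera's own picture.
- The scene camera showed the collar 2 to 3 mm higher than my model of the key when home. I put that down to calibration, since the force stop matched and the top view agreed; it is inside the 8 mm depth allowance.
- I gripped the bow about 5 mm off centre because of the camera difference, and I turned about the key's own axis to make up for it.

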